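# Receive a sample consignment

### The arm

A 6-joint arm with a two-finger parallel gripper is mounted at the origin on the work surface. World frame = base frame: x ahead of the robot, y to its left, z up, the work surface at z = 0. Lengths are in m, angles in rad, forces in N, time in s.
With the tool pointing down it reaches from about 0.275 to 0.975 m from the base axis. Payload 8.4 kg.
Tool frame: the origin (TCP) lies on the centre line of the jaws, within the pads' length; the fingertips stand 11 mm ahead of it and the grasp point (between the pads) lies 8 mm behind it (robot.tip_reach is the z of the fingertips in the tool frame, in m); z points along the fingers, y is the line along which they close (so a half turn about z gives the same grasp; the last joint's range is limited). The gripper opens to 92 mm and grips with 3 to 60 N. Pads are 20 mm wide; open, the fingers measure 128 mm over their backs; the gripper's body (75 mm by 189 mm) begins 69 mm behind the grasp point.
Start: joints at [1.254, 0.353, 1.633, -0, 1.155, -0.002], TCP at [0.194, 0.594, 0.226] pointing down, gripper open.
Joint ranges: [-2.63, 2.63], [-0.92, 2.1], [0.06, 2.66], [-1.3, 4.44], [0, 2.69], [-3.02, 3.02]. Speed limits (rad/s): [2.22, 2.22, 2.79, 3.14, 3.14, 3.14].

### API

Orientations are given as a rotation vector (axis times angle).
In Python, from rig import robot gives the robot as it stands. Calls block until the motion is done:
- robot.reach(position, orientation): joint-space move of the TCP to a pose.
- robot.move_l(position, speed=0.15, orientation=None, until_force=None): straight line of the TCP; orientation=None keeps the orientation; speed is the mean speed in m/s. With until_force (N) it stops when the force on the tool has changed by that much, and returns True; else False.
- robot.move_j(angles): joint-space move.
- robot.gripper_to(opening, f_grip=None): finger opening in m; f_grip is the grip in N (None keeps the last); returns when the fingers have stopped.
- robot.hold(seconds).
- robot.inverse_kinematics(position, orientation): joint angles nearest the present ones, or None.
- robot.read_state(): the state.
- robot.capture(name): name is "scene" or "side" or "wrist"; returns the picture (400x640x3 uint8, blue, green, red); there is no depth.
- robot.get_calibration(name): a dict with "fx", "fy", "cx", "cy" (pixels), "R" (3x3) and "t" (3): a world point X has camera coordinates R X + t. Camera axes: x right, y down, z forward; pixel columns grow to the right and rows downward; lengths in m; the calibration is good to about 2 mm. A picture is of the moment at which its call begins: read the wrist's pose just before it. get_calibration takes no time and is no camera call; for the wrist camera it gives the pose at the moment of the call.
A pose or a line that the arm cannot do raises robot.IKError and nothing moves.
- robot.job_done(): hands the job in; it is judged then, once.
Trained networks look in the newest picture that a camera, given by its name, has taken for a name from the list of things; names that differ only in an ending like _2 or _b are one class to them, and where a whole thing is asked for, a point or a joint stands for the part that bears it (a point fixed in the world has none). Each returns a list of dicts, best first, with "p" (0 to 1); they miss things now and then, are a little off and sometimes report something else, mostly with a low value. They report only what shows in the picture. A call takes as long as a camera call. They do not tell look-alikes from the thing itself.
- robot.recognise(label, camera): "rect" ([centre column, centre row, width, height] in pixels, round what is visible of it).
- robot.place_of(label, camera): "pixel" ([column, row] in pixels: a listed point, or the origin of a listed thing).
The state is a dict: "t": time; "joint_positions": joint angles; "qd": joint speeds; "joint_torque": joint torques, N m; "position": TCP position; "tool_rot": TCP orientation; "force": force on the tool from outside, world axes, zero at the start; "moment": the same for the moment, N m; "width": finger opening in m; "grasp_force": force on a finger pad.
Only numpy, scipy, OpenCV 4.12 (cv2) and the standard library are available. Lean on these libraries where they do the work, as an engineer would, in place of code of your own. Each camera call takes 0.05 s, during which the arm holds its last target. There are 200 camera calls.

### The job

Book in the sample case: with the thin-bladed pry tool, lever up the flush lid at the slot in its front and open the lid fully, then point the handheld barcode reader at the middle of the label on the inside of the lid, from a hand's width away or so, and hold it still there for a good second. Then stand every sample pot from the case upright on the floor of the steel tray, close the lid fully, and leave pry tool and reader lying on the white mat. Keep the pots upright throughout and leave the bottle, beaker and blue box where they are.

Things in the scene. Friction and masses are not known exactly. Their poses are not given: they have to be found in the camera images.
- case: Orange transport case, fixed, 160 (x) x 345 (y) mm outside, walls and floor 5 mm. Origin: centre of underside; x points from its front (robot side) to its hinge side, z up. Front and back walls 90 mm high, side walls 100 mm, flush with the top of the closed lid. Inside, the pots stand in one row along y near x = -5 mm, in places about 75 mm apart; some places are empty.
- slot (a point): Middle of the pry slot, in the case's outer front face, 85 mm above its underside. Here the front wall is only 80 mm high over a width of 80 mm, which leaves a slot 80 mm wide and 10 mm high under the closed lid; this point is 5 mm below the lid.
- hinge (a point): Middle of the lid's hinge line, on the case's back edge 90 mm above its underside; the hinge line runs along the case's y axis and never moves. The lid's underside swings about this line.
- lid (a joint): Angle of the lid (rad): 0 = closed, flush between the side walls; 1.65 = fully open at its stop, just past upright. Flat orange plate, 160 x 331 x 10 mm, 0.18 kg, no handle, front edge flush with the case's front. The stiff hinge stays at any angle where it is left; lifting the front edge takes 2 to 3 N.
- label (a point): Centre of the white barcode label, 60 x 90 mm, on the inner face (underside) of the lid, 75 mm from the hinge line and midway along it. With the lid open the label faces the robot, square to the case's x axis when the lid is upright.
- blade: Pry tool: black handle 100 x 22 x 20 mm (long along x) with a flat steel blade, 30 mm wide and 3 mm thick, standing out 60 mm from the handle's +x end at mid-height (10 mm above the underside). Total 160 mm, 0.1 kg. Origin: centre of the handle's underside; x points to the blade's tip. It lies on the mat, blade pointing away from the robot.
- blade_tip (a point): Middle of the blade's front edge, 110 mm ahead (x) of the pry tool's origin and 10 mm above its underside.
- reader: Handheld barcode reader: grey bar 130 x 34 x 30 mm (long along x, from x = -80 to 50 mm) with a black head 60 mm wide and 30 mm long at its +x end, 160 mm long in all, 30 mm high, 0.16 kg. Origin: underside, in the middle of its length; it looks along its own +x axis. It lies on the mat, head pointing away from the robot.
- reader_nose (a point): Middle of the reader's window, at the front of its head: 80 mm ahead (x) of its origin, 15 mm above its underside. It reads a label 40 to 160 mm in front of the window.
- tray: Open steel tray, fixed, 200 x 200 mm, 28 mm high, walls and floor 4 mm. Origin: centre of its underside. It lies to the left or right of the case.
- mat: White plastic bench mat, fixed, 250 (x) x 240 (y) mm, 3 mm thick. Origin: centre of its underside. It lies on the other side of the case from the tray; pry tool and reader belong on it.
- pot1: Sample pot, white cylinder with steel screw cap, 40 mm diameter, 70 mm high, 0.07 kg. Origin: centre of its underside. All pots are alike. May be absent.
- pot2: Sample pot, white cylinder with steel screw cap, 40 mm diameter, 70 mm high, 0.07 kg. Origin: centre of its underside. All pots are alike. May be absent.
- pot3: Sample pot, white cylinder with steel screw cap, 40 mm diameter, 70 mm high, 0.07 kg. Origin: centre of its underside. All pots are alike. May be absent.
- pot4: Sample pot, white cylinder with steel screw cap, 40 mm diameter, 70 mm high, 0.07 kg. Origin: centre of its underside. All pots are alike. May be absent.
- bottle: Bystander: white bottle, 60 mm diameter, 160 mm high, beyond the mat or tray on the left. Origin: centre of its underside. Leave alone.
- beaker: Bystander: glass beaker, 70 mm diameter, 90 mm high, beyond the mat or tray on the right. Origin: centre of its underside. Leave alone.
- tipbox: Bystander: blue box, 120 x 80 x 50 mm, behind the case. Origin: centre of its underside. Leave alone.
Things that resemble listed ones, but are neither listed nor needed, are in the scene too. Leave any pink or yellow look-alike of the blade alone.

How it is judged:
By the outcome, as a careful person would: the job done as asked, in the order asked, and still so for the second after the job is handed in, with the robot touching nothing.
Of pot1, pot2, pot3, pot4 only 2 to 4 are there at a start; the rules pass over those that are not, and their reading is None.
At some moment in a run one of blade, reader may be knocked a few centimetres aside while the robot is not near it.
It also fails if it takes over 210 s, if anything falls off the work surface, if the arm or the gripper's body presses on something with over 40 N, if the wrist force passes 120 N, or if a joint passes its speed limit or range.

## Working session

There is one attempt and no reset: what is moved stays moved. The work goes in short steps, each a Python script; the robot and the scene stay as the last script left them, time stands still between calls to the robot, and variables do not carry over. Pictures are saved under pics/ and viewed, at most 14 in all, crops included, and the job is handed in when it is done.

```bash
ls; mkdir -p pics
cat > h.py <<'E'
import numpy as np, cv2
from rig import robot
from scipy.spatial.transform import Rotation as R
def ray(c,px,cal=None):
    k=cal or robot.get_calibration(c); Rm=np.array(k["R"]);t=np.array(k["t"])
    d=Rm.T@np.array([(px[0]-k["cx"])/k["fx"],(px[1]-k["cy"])/k["fy"],1.]); return -Rm.T@t,d/np.linalg.norm(d)
def onz(c,px,z,cal=None):
    o,d=ray(c,px,cal); return o+d*(z-o[2])/d[2]
def proj(c,X,cal=None):
    k=cal or robot.get_calibration(c); p=np.array(k["R"])@np.asarray(X,float)+np.array(k["t"])
    return np.array([k["fx"]*p[0]/p[2]+k["cx"],k["fy"]*p[1]/p[2]+k["cy"]])
def down(yaw=0):  # tool pointing down; tool y axis at yaw from world y
    return (R.from_euler('z',yaw)*R.from_rotvec([np.pi,0,0])).as_rotvec()
E
python3 - <<'E'
from h import *
for c in ["scene","side"]:
    im=robot.capture(c); cv2.imwrite(f"pics/{c}0.png",im)
    k=robot.get_calibration(c); print(c,k["fx"],-np.array(k["R"]).T@np.array(k["t"]))
    zs=dict(slot=.085,hinge=.09,blade=.003,blade_tip=.013,reader=.003,reader_nose=.018,tray=0,mat=0,case=0,bottle=0,beaker=0,tipbox=0)
    for n,z in zs.items():
        for d in robot.place_of(n,c)[:3]:
            print(n,round(d["p"],2),np.round(d["pixel"]),np.round(onz(c,d["pixel"],z),3))
print(robot.read_state())
E
```

```text
pics
scene 513.7265602439435 [ 1.17983636 -0.77666367  1.19693688]
slot 0.83 [307. 204.] [ 0.488 -0.009  0.085]
slot 0.22 [421. 200.] [0.746 0.211 0.085]
hinge 0.84 [347. 229.] [ 0.642 -0.018  0.09 ]
blade 0.95 [247. 224.] [ 0.347 -0.131  0.003]
blade 0.87 [243. 282.] [ 0.488 -0.292  0.003]
blade 0.64 [163. 254.] [ 0.236 -0.366  0.003]
blade_tip 0.93 [276. 303.] [ 0.61  -0.289  0.013]
blade_tip 0.71 [175. 227.] [ 0.189 -0.279  0.013]
blade_tip 0.58 [215. 216.] [ 0.253 -0.172  0.013]
reader 0.58 [211. 328.] [ 0.522 -0.443  0.003]
reader_nose 0.77 [227. 346.] [ 0.599 -0.457  0.018]
tray 0.6 [385. 163.] [0.524 0.361 0.   ]
tray 0.21 [422. 200.] [0.715 0.289 0.   ]
mat 0.97 [232. 310.] [ 0.525 -0.37   0.   ]
case 0.86 [326. 237.] [ 0.569 -0.019  0.   ]
case 0.68 [231. 306.] [ 0.515 -0.364  0.   ]
bottle 0.77 [423. 200.] [0.717 0.289 0.   ]
beaker 0.64 [314. 325.] [ 0.726 -0.271  0.   ]
tipbox 0.79 [401. 261.] [0.792 0.045 0.   ]
side 428.617115556325 [ 0.31984745 -0.94170629  0.94504027]
slot 0.62 [307. 203.] [ 0.489 -0.021  0.085]
hinge 0.97 [359. 197.] [ 0.645 -0.028  0.09 ]
hinge 0.56
[... 682 characters left out ...]
]
{'t': 1.3, 'joint_positions': array([ 1.25360896e+00,  3.52967591e-01,  1.63342782e+00,  3.20488776e-05,
        1.15522655e+00, -2.40617195e-03]), 'qd': array([-6.01739752e-05,  2.67846134e-05,  2.55856967e-04, -7.50819966e-05,
       -4.12018541e-04,  3.28926539e-04]), 'joint_torque': array([-2.06547352e-04, -5.93733609e+01, -3.34590089e+01,  6.98470487e-02,
        1.53544260e-02, -2.72897591e-05]), 'position': array([0.19349252, 0.59427165, 0.2255913 ]), 'tool_rot': array([-4.92433050e-01, -3.10272508e+00,  3.81133333e-05]), 'force': array([-0.06128997, -0.1714913 , -0.01364999]), 'moment': array([ 0.04145432,  0.00196514, -0.00027388]), 'grasp_force': 0.0, 'width': 0.0921479061865794}
```

View pics/scene0.png

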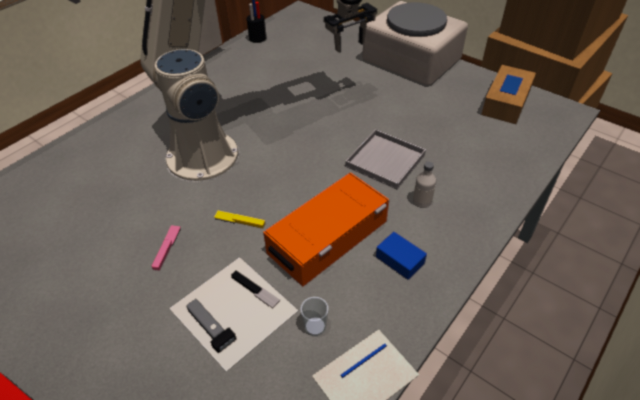

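View pics/side0.png

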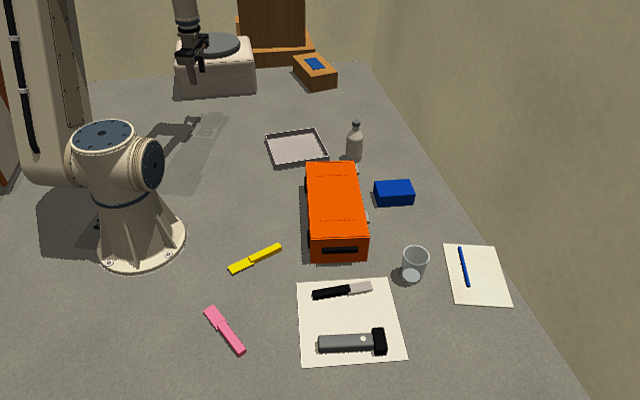

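The views show the black pry tool on the mat (scene 255,288), the reader at (211,325), the case, the tray on the left at (385,158), and pink and yellow look-alikes off the mat. Next I look with the wrist camera from above the mat and the case, and check which way the gripper body runs.

Run:
```python
from h import *
im=cv2.imread("pics/scene0.png"); s=robot.read_state(); T=R.from_rotvec(s["tool_rot"])
big=cv2.resize(im[0:80,280:440],None,fx=5,fy=5,interpolation=cv2.INTER_CUBIC)
for v,c in (([0,.095,-.1],(0,0,255)),([0,-.095,-.1],(0,0,255)),([.095,0,-.1],(0,255,0)),([-.095,0,-.1],(0,255,0)),([0,.05,0],(255,0,255)),([0,-.05,0],(255,0,255))):
    p=(proj("scene",s["position"]+T.apply(v))-[280,0])*5; cv2.circle(big,tuple(int(a) for a in p),5,c,-1)
cv2.imwrite("pics/grip.png",big)
for f in (down(0),down(np.pi)): print(robot.inverse_kinematics([.45,-.02,.45],f))
o=down(np.pi)
robot.reach([.40,-.02,.45],o)
for n,p in (("case",[.50,-.02,.45]),("mat",[.48,-.36,.45])):
    robot.reach(p,o); cal=robot.get_calibration("wrist"); im=robot.capture("wrist"); cv2.imwrite(f"pics/w_{n}.png",im)
    np.save(f"cal_{n}.npy",cal,allow_pickle=True)
    print(n,-np.array(cal["R"]).T@np.array(cal["t"]), np.array(cal["R"])[2])
    zs=dict(slot=.085,hinge=.09,case=0,tray=0) if n=="case" else dict(blade=.003,blade_tip=.013,reader=.003,reader_nose=.018,mat=0)
    for k,z in zs.items():
        for d in robot.place_of(k,"wrist")[:2]: print(k,round(d["p"],2),np.round(d["pixel"]),np.round(onz("wrist",d["pixel"],z,cal),4))
print(robot.read_state()["t"])
```

```text
[-4.77452674e-02 -7.65162544e-02  1.65447686e+00 -4.44089210e-16
  1.56363204e+00  1.52305106e+00]
[-0.04774527 -0.07651625  1.65447686  0.          1.56363204 -1.61854159]
case [ 0.42450264 -0.01891179  0.60749134] [ 0.26806698  0.00106552 -0.96339969]
slot 0.78 [326. 161.] [ 0.4943 -0.0066  0.085 ]
hinge 0.88 [311. 253.] [ 0.6456 -0.0302  0.09  ]
case 0.79 [321. 196.] [ 0.5699 -0.0137  0.    ]
case 0.5 [474. 271.] [0.721  0.2877 0.    ]
tray 0.94 [535. 172.] [0.5264 0.3732 0.    ]
tray 0.37 [166. 158.] [ 0.5006 -0.2912  0.    ]
mat [ 0.40390949 -0.35842539  0.6085292 ] [ 0.27077994  0.0012216  -0.9626405 ]
blade 0.94 [354. 170.] [ 0.5022 -0.2939  0.003 ]
blade 0.82 [313.   7.] [ 0.2414 -0.3668  0.003 ]
blade_tip 0.75 [354. 228.] [ 0.6095 -0.2926  0.013 ]
blade_tip 0.68 [443.   8.] [ 0.2457 -0.1633  0.013 ]
reader 0.6 [271. 179.] [ 0.5196 -0.4443  0.003 ]
reader_nose 0.58 [265. 220.] [ 0.5919 -0.4549  0.018 ]
mat 0.86 [314. 186.] [ 0.5335 -0.3669  0.    ]
6.05
```

```bash
python3 -c "
import cv2,numpy as np
a=cv2.imread('pics/w_case.png')[90:330,160:480];b=cv2.imread('pics/w_mat.png')[90:330,160:480]
cv2.imwrite('pics/wc.png',cv2.resize(a,None,fx=2.5,fy=2.5));cv2.imwrite('pics/wm.png',cv2.resize(b,None,fx=2.5,fy=2.5))"
```

```text
(no output)
```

View pics/grip.png

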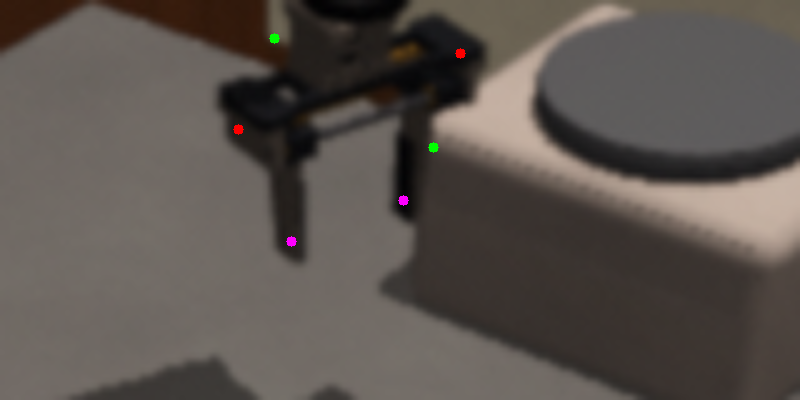

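View pics/wc.png

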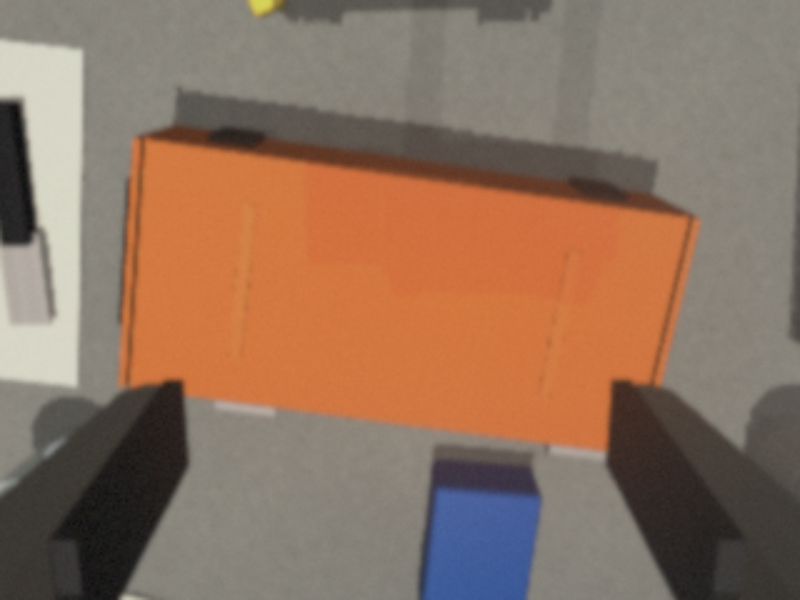

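View pics/wm.png

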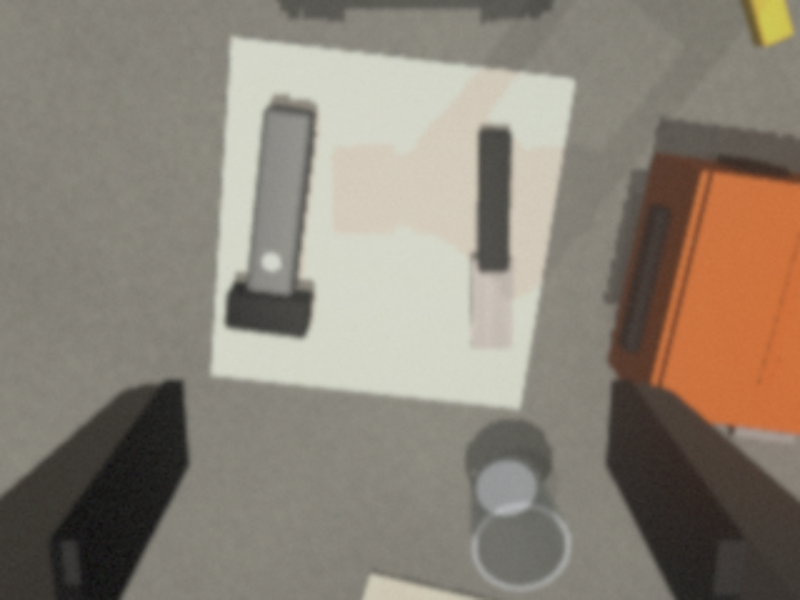

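The body's long side runs along the closing line (red dots). In the case view, the front top corners are at crop (138,136) and (698,216), so the case is yawed about -0.14. In the mat view, the pry tool's handle runs from (493,128) to (493,270) with its tip at (492,348), and the reader's bar runs from (290,104) to (268,330).

Run:
```python
from h import *
c1=np.load("cal_case.npy",allow_pickle=True).item();c2=np.load("cal_mat.npy",allow_pickle=True).item()
f=lambda p,z,c:onz("wrist",(160+p[0]/2.5,90+p[1]/2.5),z,c)[:2].round(4)
P=[f(p,.1,c1) for p in ((138,136),(698,216),(120,386))]
print("case",P,"len",np.linalg.norm(P[1]-P[0]),np.linalg.norm(P[2]-P[0]),"yaw",np.arctan2(*( -(P[1]-P[0])[0],(P[1]-P[0])[1])),np.arctan2(*(P[2]-P[0])[::-1]))
print("blade",f((494,128),.023,c2),f((494,270),.023,c2),f((492,348),.0145,c2))
print("reader",f((290,106),.033,c2),f((270,294),.033,c2),f((268,334),.033,c2))
print("mat",[f(p,.003,c2) for p in((230,38),(575,78),(520,408),(211,376))])
# same from fixed cameras
for c in("scene","side"):
  for n,z in (("slot",.085),("hinge",.09),("blade_tip",.013),("blade",.003)):
    pass
im=cv2.imread("pics/side0.png");cs=cv2.imread("pics/scene0.png")
Y=np.arctan2(*( -(P[1]-P[0])[0],(P[1]-P[0])[1]))
ux=np.array([np.cos(Y),np.sin(Y)]);uy=np.array([-ux[1],ux[0]])
C=(P[0]+P[1])/2+.08*ux;print("C",C,"slot",C-.08*ux,"hinge",C+.08*ux)
out=[]
for c,m in(("side",im),("scene",cs)):
  for sx in(-1,1):
    for sy in(-1,1):
      cv2.circle(m,tuple(int(round(a)) for a in proj(c,[*(C+sx*.08*ux+sy*.1725*uy),.1])),2,(255,255,0),1)
      cv2.circle(m,tuple(int(round(a)) for a in proj(c,[*(C+sx*.08*ux+sy*.1725*uy),.0])),2,(0,255,0),1)
a=cv2.resize(im[140:290,270:420],(600,600)[:2]) ;b=cv2.resize(cs[160:300,240:400],(200,175))
cv2.imwrite("pics/chk.png",a)
```

```text
case [array([ 0.4681, -0.171 ]), array([0.5157, 0.1644]), array([ 0.626 , -0.1953])] len 0.3387608596045299 0.15975888081731165 yaw -0.14097862787734272 -0.15269691798262744
blade [ 0.4503 -0.2913] [ 0.5498 -0.2882] [ 0.6115 -0.2867]
reader [ 0.4352 -0.4283] [ 0.5648 -0.4468] [ 0.5945 -0.4494]
mat [array([ 0.3914, -0.4715]), array([ 0.4178, -0.234 ]), array([ 0.6644, -0.2622]), array([ 0.6381, -0.4989])]
C [ 0.57110632 -0.01454097] slot [ 0.4919 -0.0033] hinge [ 0.65031263 -0.02578194]
```

View pics/chk.png

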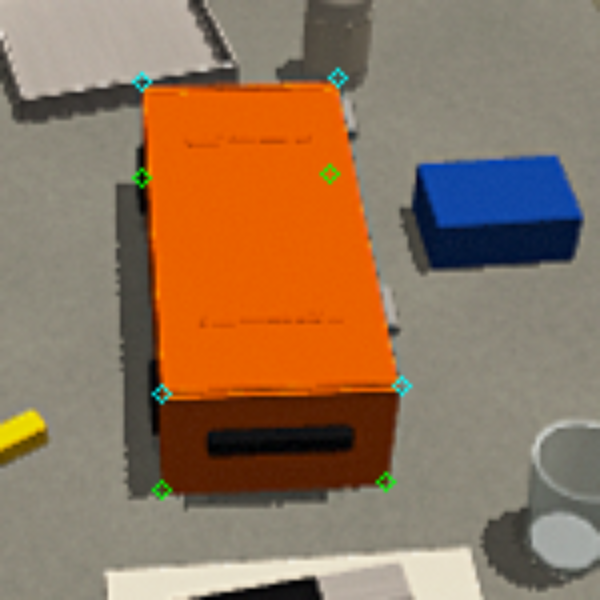

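```bash
cat >> h.py <<'E'
Yc=-.146; C=np.array([.571,-.0165]); ux=np.array([np.cos(Yc),np.sin(Yc)]); uy=np.array([-ux[1],ux[0]])
def cs(x,y=0): return C+x*ux+y*uy
def find(kind,near):
    """hover over the tool on the mat, return origin xy and yaw from two points"""
    nose,z,L=("blade_tip",.013,.110) if kind=="blade" else ("reader_nose",.018,.080)
    robot.reach([near[0]-.02,near[1],.33],down(np.pi)); cal=robot.get_calibration("wrist"); im=robot.capture("wrist")
    cv2.imwrite(f"pics/find_{kind}_{robot.read_state()['t']:.0f}.png",im)
    best=None
    for a in robot.place_of(kind,"wrist"):
        for b in robot.place_of(nose,"wrist"):
            A=onz("wrist",a["pixel"],.003,cal)[:2];B=onz("wrist",b["pixel"],z,cal)[:2]; e=abs(np.linalg.norm(B-A)-L)
            if e<.025 and np.linalg.norm(A-near)<.08 and (best is None or e<best[0]): best=(e,A,B)
    e,A,B=best; y=np.arctan2(*(B-A)[::-1]); print(kind,A.round(4),B.round(4),"err",round(e,4),"yaw",round(y,3)); return A,B,y
E
python3 - <<'E'
from h import *
robot.gripper_to(.045,40)
A,B,y=find("blade",np.array([.50,-.29]))
f=lambda d: robot.read_state()
E
ls pics
```

```text
blade [ 0.4993 -0.2919] [ 0.6084 -0.2912] err 0.0009 yaw 0.007
chk.png
find_blade_8.png
grip.png
scene0.png
side0.png
w_case.png
w_mat.png
wc.png
wm.png
```

Run:
```python
from h import *
y=.02; o=down(np.pi+y); g=np.array([.50,-.2905])+.035*np.array([np.cos(y),np.sin(y)])
robot.reach([*g,.12],o); robot.move_l([*g,.017],.12,until_force=8); print(robot.read_state()["position"])
robot.gripper_to(.0,45); s=robot.read_state(); print(s["width"],s["grasp_force"],s["force"])
robot.move_l([*g,.16],.2)
oc=down(np.pi+Yc)
t=cs(-.08-.045-.075); robot.reach([*t,.16],oc); robot.move_l([*t,.089],.1)
for c in("side","scene"): cv2.imwrite(f"pics/pre_{c}.png",robot.capture(c))
for c in("side","scene"):print(c,proj(c,[*cs(-.125),.085]),[ (round(d["p"],2),np.round(d["pixel"],1)) for d in robot.place_of("blade_tip",c)[:2]])
a=cv2.resize(cv2.imread("pics/pre_side.png")[150:290,230:390],(640,560)); cv2.imwrite("pics/pre.png",a)
print(robot.read_state()["position"],robot.read_state()["t"])
```

```text
[ 0.53549456 -0.29012016  0.01772479]
0.021696033601697477 45.08051801472902 [-0.94442386  0.55548851  5.59834837]
side [292.38489418 199.90534841] [(0.98, array([208.3, 305.5])), (0.64, array([230.5, 269.3]))]
scene [298.60055009 195.39087136] [(0.72, array([299.8, 195.9])), (0.72, array([400.8, 262.4]))]
[0.37357863 0.01260297 0.08949826] 13.2583
```

View pics/pre.png

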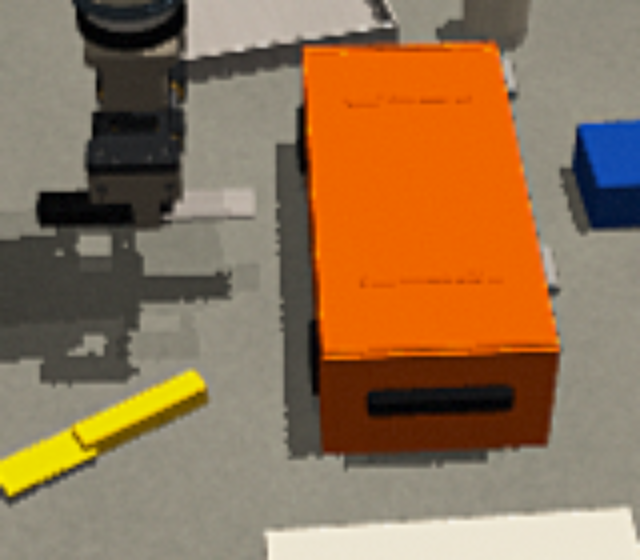

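The tip shows at side pixel (292.5,200.7), against (292.4,199.9) expected, so the blade is level and at slot height. I insert it and open the lid.

Run:
```python
from h import *
def tip(x,z,sp,uf=None):
    return robot.move_l([*cs(x-.075),z+.0042],sp,until_force=uf)
print("ins",tip(-.08+.025,.085,.06,8)); s=robot.read_state(); print(s["position"],s["force"])
r=.135
n=0
for th in np.arange(.0,1.61,.1):
    hit=tip(.08-r*np.cos(th),.0885+r*np.sin(th)+.001,.12,25)
    f=robot.read_state()["force"]; print(round(th,1),hit,f.round(1)); 
    if hit: break
if not hit:
    for th in (1.65,1.70,1.74):
        if tip(.08-r*np.cos(th),.0885+r*np.sin(th),.05,10): print("stop",th); break
print(robot.read_state()["position"],robot.read_state()["force"],robot.read_state()["width"],robot.read_state()["t"])
cv2.imwrite("pics/open_side.png",cv2.resize(robot.capture("side")[90:290,230:430],(600,600)))
```

```text
ins False
[0.44195041 0.00245516 0.08915729] [ 0.01487505 -1.27418717 -1.14675817]
0.0 False [-0.4 -0.1 -1.8]
0.1 False [-0.1 -0.9 -1.3]
0.2 False [ 0.3 -0.2 -0.8]
0.3 False [ 0.3  0.3 -1.1]
0.4 False [ 0.3 -0.3 -1.7]
0.5 False [ 0.2 -0.2 -1.2]
0.6 False [-0.1 -0.3 -1.5]
0.7 False [ 0.3 -0.2 -0.8]
0.8 False [ 0.3  0.  -0.3]
0.9 False [-0.2  0.1 -1.8]
1.0 False [-0.1  0.  -1.6]
1.1 False [-0.7 -0.4 -1.2]
1.2 False [ 0.3  0.3 -0.3]
1.3 False [-0.1  0.3 -1.7]
1.4 False [-0.5 -1.2 -1.3]
1.5 False [ 0.8 -0.4 -0.6]
1.6 False [ 0.7 -0.6 -0.4]
stop 1.65
[ 0.58437889 -0.01857926  0.22618104] [-0.1044866   0.34837915 -0.48340302] 0.021756739315411253 19.1833
```

View pics/open_side.png

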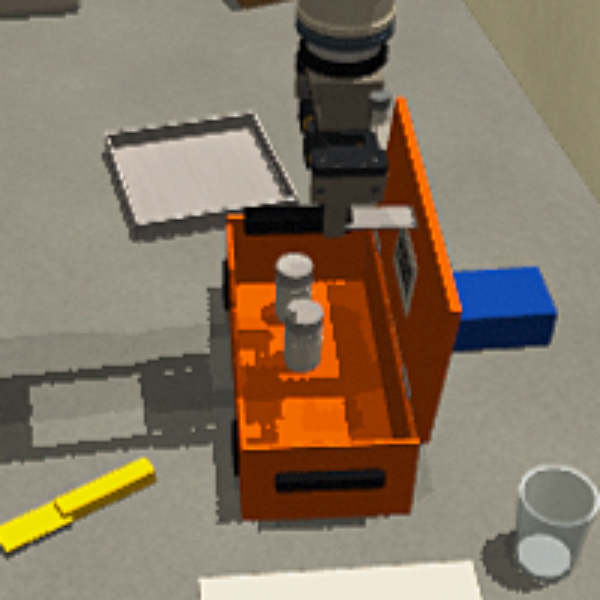

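The lid stands open, with two pots visible near crop (293,285) and (304,335) and the label at (405,270). I push once more to make sure it is at the stop, then put the pry tool down and fetch the reader.

Run:
```python
from h import *
r=.135
p0=robot.read_state()["position"]
for th in (1.68,1.72,1.76):
    h=robot.move_l([*cs(.08-r*np.cos(th)-.075),.0885+r*np.sin(th)+.0042],.04,until_force=12)
    print(th,h,robot.read_state()["position"]-p0,robot.read_state()["force"])
    if h: break
p=robot.read_state()["position"]
robot.move_l([*(p[:2]-.06*ux),p[2]],.15)
robot.move_l([*(p[:2]-.08*ux),.30],.25)
y=-.05; o=down(np.pi+y); g=np.array([.53,-.335])
robot.reach([*g,.20],o); robot.move_l([*g,.05],.2); print("put",robot.move_l([*g,.0175],.05,until_force=8),robot.read_state()["position"])
robot.gripper_to(.05); robot.move_l([*g,.12],.2)
robot.gripper_to(.055)
find("reader",np.array([.515,-.443])); find("blade",np.array([.495,-.333])); print(robot.read_state()["t"])
```

```text
1.68 True [ 7.07066685e-05 -1.49644559e-04 -1.26263156e-03] [-0.37199225  0.0444082  -0.92137545]
put True [ 0.52939295 -0.33462657  0.01748006]
reader [ 0.5143 -0.4444] [ 0.595  -0.4558] err 0.0014 yaw -0.141
blade [ 0.4976 -0.3317] [ 0.6036 -0.3376] err 0.0038 yaw -0.056
26.6833
```

Run:
```python
from h import *
y=-.142; d=np.array([np.cos(y),np.sin(y)]); o=down(np.pi+y); g=np.array([.5147,-.4435])-.0*d
robot.reach([*g,.12],o); robot.move_l([*g,.018],.12,until_force=8); z0=robot.read_state()["position"][2]
robot.gripper_to(0,40); s=robot.read_state(); print("grasp",z0,s["width"],s["grasp_force"])
robot.move_l([*g,.30],.25)
p=.079; oc=(R.from_rotvec(p*np.array([*uy,0]))*R.from_rotvec(down(np.pi+Yc))).as_rotvec()
D=np.array([*(ux*np.cos(p)),-np.sin(p)]); lab=np.array([*cs(.086),.165]); T=lab-.18*D
robot.reach([*(T[:2]-.08*ux),.28],oc); robot.move_l(T,.15)
robot.hold(.5)
im=robot.capture("side"); cv2.imwrite("pics/scan.png",cv2.resize(im[90:290,230:430],(600,600))); im2=robot.capture("scene")
for c in("side","scene"):
    for n,X in(("label",lab),("reader_nose",lab-.1*D)): print(c,n,proj(c,X).round(1),[(round(q["p"],2),np.round(q["pixel"],1)) for q in robot.place_of(n,c)[:2]])
robot.hold(1.8); print(robot.read_state()["position"]-T,robot.read_state()["t"])
```

```text
grasp 0.018843173767373815 0.033572410990938606 40.00086486339569
side label [364.8 177.3] [(0.63, array([365.3, 176.4])), (0.43, array([360.7, 195.9]))]
side reader_nose [330.5 176. ] [(0.58, array([332.7, 177.8])), (0.48, array([363.6, 179. ]))]
scene label [349.1 215.9] [(0.74, array([347.8, 215.5])), (0.41, array([233.8, 290.6]))]
scene reader_nose [323.6 194.4] [(0.58, array([328. , 196.8]))]
[ 4.82406107e-06 -1.52570704e-06 -6.32331034e-06] 35.675
```

View pics/scan.png

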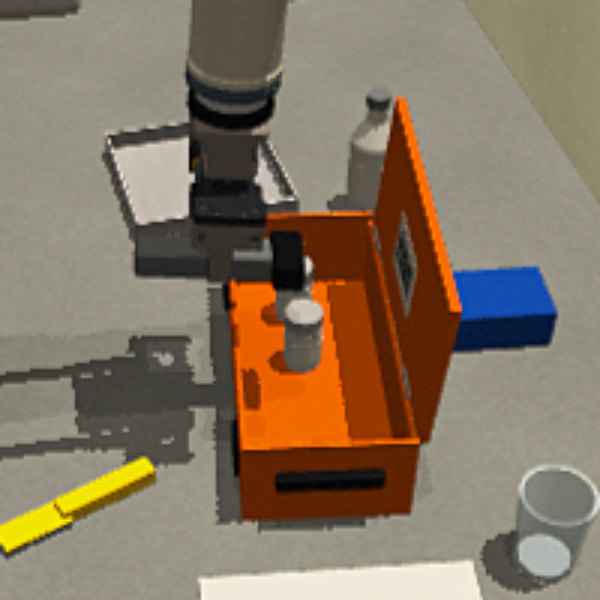

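The reader is level and aimed at the label at the predicted pixel, and it has been held for over 2 s. I put it back and look for the pots.

Run:
```python
from h import *
p=robot.read_state()["position"]
y=-.142; o=down(np.pi+y); g=np.array([.5147,-.4435])
robot.move_l([*(p[:2]-.06*ux),.30],.25)
robot.reach([*g,.20],o); 
robot.capture("side"); print([(round(q["p"],2),onz("side",q["pixel"],.003).round(3)) for q in robot.place_of("blade","side")[:3]])
robot.move_l([*g,.05],.2); print("put",robot.move_l([*g,.0185],.05,until_force=8),robot.read_state()["position"])
robot.gripper_to(.06); robot.move_l([*g,.15],.2)
robot.reach([*(cs(-.10)),.45],down(np.pi+Yc)); cal=robot.get_calibration("wrist"); im=robot.capture("wrist"); np.save("cal_pots.npy",cal,allow_pickle=True)
for n in ("pot1",):
    for q in robot.place_of(n,"wrist"):
        X=onz("wrist",q["pixel"],.005,cal)[:2]; print(round(q["p"],2),np.round(q["pixel"]),X.round(4),"case",((X-C)@ux).round(4),((X-C)@uy).round(4))
    for q in robot.recognise(n,"wrist"): print(round(q["p"],2),np.round(q["rect"]))
for q in robot.place_of("tray","wrist"): print("tray",round(q["p"],2),onz("wrist",q["pixel"],0,cal).round(4))
print("H",robot.recognise("lid","wrist")[:1])
cv2.imwrite("pics/pots.png",cv2.resize(im[60:400,140:640],(800,544))); print(robot.read_state()["t"])
```

```text
[(0.62, array([ 0.346, -0.119,  0.003])), (0.58, array([0.515, 0.36 , 0.003])), (0.57, array([ 0.242, -0.378,  0.003]))]
put True [ 0.51411051 -0.44296985  0.01851461]
0.79 [381. 207.] [0.5779 0.0987] case -0.0099 0.115
0.57 [338. 207.] [0.5657 0.0203] case -0.0106 0.0357
0.76 [341. 214.  30.  32.]
0.75 [385. 215.  31.  30.]
0.6 [534. 150. 133. 137.]
tray 0.79 [0.5184 0.3673 0.    ]
H [{'rect': [317.2, 301.6, 142.6, 61.6], 'p': 0.61}]
43.25
```

View pics/pots.png

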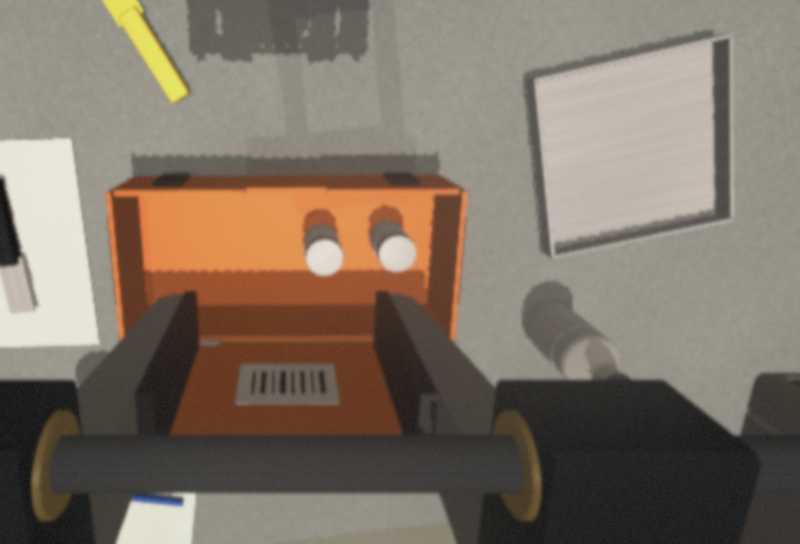

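Run:
```python
from h import *
c=np.load("cal_pots.npy",allow_pickle=True).item()
f=lambda p,z:onz("wrist",(140+p[0]/1.6,60+p[1]/1.6),z,c)[:2]
cc=lambda X:np.array([(X-C)@ux,(X-C)@uy]).round(4)
for p in((324,257),(397,252)): print("pot",f(p,.075).round(4),cc(f(p,.075)))
print("slot mid",cc(f((286,188),.08)),"front corners",cc(f((110,190),.1)),cc(f((465,190),.1)))
T=np.array([f(p,.028) for p in((530,73),(732,37),(733,218),(552,255))]); print(T.round(3),T.mean(0).round(4),np.linalg.norm(np.diff(T,axis=0),axis=1))
for cam in("side","scene"):
    robot.capture(cam); print(cam,[(round(q["p"],2),cc(onz(cam,q["pixel"],.005)[:2])) for q in robot.place_of("pot1",cam)[:4]])
```

```text
pot [0.5711 0.0238] [-0.0058  0.0398]
pot [0.5767 0.0987] [-0.0111  0.1148]
slot mid [-0.0788  0.0007] front corners [-0.0807 -0.1663] [-0.0804  0.1706]
[[0.421 0.259]
 [0.416 0.461]
 [0.608 0.476]
 [0.622 0.278]] [0.5167 0.3683] [0.20208455 0.19205969 0.19799284]
side [(0.77, array([-0.0077,  0.1028])), (0.74, array([-0.0031,  0.0316]))]
scene []
```

```bash
cat > pots.py <<'E'
from h import *
import sys
def carry(cx,cy,dst):
    o=down(np.pi+Yc); p=cs(cx,cy)
    robot.gripper_to(.054); robot.reach([*p,.24],o); robot.move_l([*p,.11],.2)
    if robot.move_l([*p,.054],.06,until_force=5):
        print("touch",robot.read_state()["position"]); robot.move_l([*p,.14],.1); sys.exit()
    robot.gripper_to(0,15); s=robot.read_state(); z=s["position"][2]; print("w",s["width"],s["grasp_force"],z)
    robot.move_l([*p,.22],.12)
    if abs(robot.read_state()["width"]-.04)>.004: print("no pot?"); sys.exit()
    robot.reach([*dst,.22],o); robot.move_l([*dst,z+.02],.15)
    print("down",robot.move_l([*dst,z-.002],.03,until_force=4),robot.read_state()["position"])
    robot.gripper_to(.06); robot.move_l([*dst,.2],.15); print(robot.read_state()["t"])
carry(-.006,.0385,[.517,.413])
carry(-.010,.1125,[.517,.325])
robot.reach([.40,.37,.40],down(np.pi)); cv2.imwrite("pics/tray.png",robot.capture("wrist")); a=robot.capture("side")
cv2.imwrite("pics/after.png",np.vstack([cv2.imread("pics/tray.png")[60:330,140:540],a[90:360,210:610]]))
E
python3 pots.py
```

```text
w 0.0398120632803648 15.00015914440155 0.054335940383777974
down True [0.51665407 0.4128432  0.05320472]
53.325
w 0.03960840231542807 14.984102323651314 0.05429733130964613
down True [0.51684546 0.32515741 0.05302132]
62.9917
```

View pics/after.png

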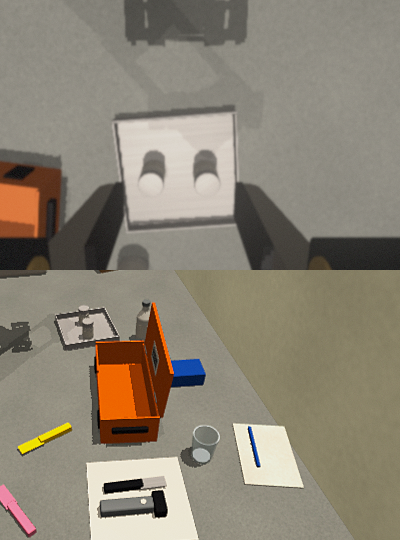

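Both pots stand upright in the tray (tray-view caps at (151,184) and (206,182)), the case is empty, and both tools are on the mat. I close the lid from behind.

Run:
```python
from h import *
o=down(np.pi+Yc); r=.12
robot.gripper_to(0,10)
def P(th,gap=0): 
    return [*cs(.08-r*np.cos(th)+(.01+gap)*np.sin(th)+.010),.09+r*np.sin(th)+(.01+gap)*np.cos(th)+.011]
robot.move_l([.40,.37,.42],.25); robot.reach([*cs(.02),.46],o); robot.reach([*cs(.15),.42],o)
a=P(1.65,.03); robot.move_l(a,.2,until_force=10)
ok=True
for th in list(np.arange(1.6,.05,-.1))+[.05]:
    h=robot.move_l(P(th,-.001),.12,until_force=20); f=robot.read_state()["force"]; print(round(th,2),h,f.round(1))
    if h: ok=False;break
if ok:
    q=P(.05); robot.move_l([*q[:2],.135],.1); e=cs(-.055); robot.move_l([*e,.135],.15)
    print("press",robot.move_l([*e,.105],.04,until_force=12),robot.read_state()["position"])
    robot.move_l([*e,.2],.2); robot.reach([.40,-.02,.40],o)
im=robot.capture("side"); cv2.imwrite("pics/closed.png",cv2.resize(im[120:370,210:510],(720,600))); print(robot.read_state()["t"])
```

```text
1.6 False [1.  0.2 0.2]
1.5 False [ 0.8 -0.4  0.1]
1.4 False [-0.2 -0.   0. ]
1.3 False [-0.2 -0.6  0.3]
1.2 False [0.4 0.3 0.2]
1.1 False [-0.3  0.4  0.3]
1.0 False [0.1 0.4 0.3]
0.9 False [-0.2 -0.7  0.7]
0.8 False [0.2 0.  0.3]
0.7 False [-0.2 -0.8  0.1]
0.6 False [-0.3  0.6  0.1]
0.5 False [-0.  -0.7 -0.3]
0.4 False [ 0.6 -0.3  0.4]
0.3 False [ 0.  -0.7  1.2]
0.2 False [ 0.3 -0.2 -0. ]
0.1 False [ 0.3 -0.1 -0.9]
0.05 False [ 0.6 -0.   0.7]
press True [ 0.51653468 -0.00850272  0.11126448]
75.8833
```

View pics/closed.png

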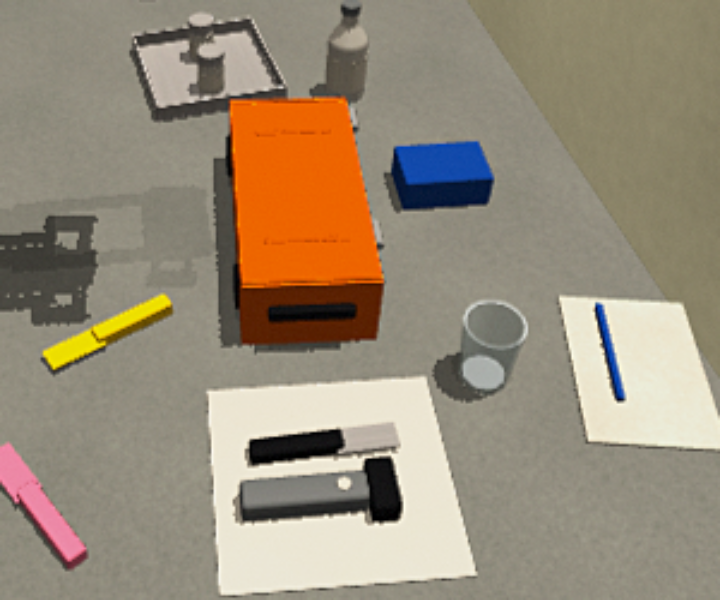

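The lid is flush (the press stopped with the fingertips at z = 0.100), the pots are upright in the tray, and both tools lie on the mat. I hand the job in.

```bash
python3 -c "
from rig import robot
print(robot.job_done())"
```

```text
the job is handed in; nothing more can be done
None
```

I handed the job in at about 76 s of the 210 s: lid pried fully open, reader held on the label for over 2 s at 10 cm, both pots (the only two in the case) upright in the tray, lid shut flush, both tools on the mat; I don't have the verdict.

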